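# Fit a nozzle to the bench burner and cam-lock it

## Robot

A 6-joint arm with a two-finger parallel gripper is mounted at the origin on a cart in front of the work surface, level with it; the furniture and walls round the work are solid. World frame = base frame: x ahead of the robot, y to its left, z up, the work surface at z = 0. Lengths are in m, angles in rad, forces in N, time in s.
With the tool pointing down it reaches from about 0.35 to 0.975 m from the base axis. Payload 7.1 kg.
Tool frame: the origin (TCP) lies between the finger pads; the fingertips stand 17 mm ahead of it and the grasp point (between the pads) lies 2 mm behind it; z points along the fingers, y is the line along which they close (so a half turn about z gives the same grasp; the last joint's range is limited). The gripper opens to 88 mm and grips with 3 to 60 N. Pads are 20 mm wide; open, the fingers measure 115 mm over their backs; the gripper's body (75 mm by 178 mm) begins 61 mm behind the grasp point.
Start: joints at [-1.3, 0.423, 1.63, -0, 1.089, -0.019], TCP at [0.179, -0.599, 0.24] pointing down, gripper open.
Joint ranges: [-3, 3], [-0.9, 2.11], [0.09, 2.58], [-1.31, 4.45], [0.11, 2.69], [-2.54, 2.54]. Speed limits (rad/s): [2.39, 2.39, 3.01, 3.14, 3.14, 3.14].

## Interface

Orientations are given as a 3x3 rotation matrix whose columns are the frame's x, y, z axes.
In Python, from cell import manip gives the robot as it stands.
- The arm moves only by the shell command python3 -m handwheel 'ROWS'. ROWS is JSON, a list of rows, each a list of 5 numbers: the shift along the world's x, y, z in cm, then the turn about the world's z in rad, then the closure in counts, from 0 (fully open) to 255 (shut). A call has 1 to 20 rows; each row shifts and turns the commanded pose from where the row before left it; what a row does not reach is not made up. A row lasts 1/12 s, in which the tool goes at most 41.7 mm and 7.16 degrees, less where a joint would pass 70% of its speed; a pose out of reach is approached as far as the arm can. A call is refused whole if a number of a shift passes 4.17 or a number of a turn 0.125, either way. A call with a gripper value outside its range is refused whole. The fingers move at their own pace and stop on an object; the grip force is fixed at half the most. Time passes only in rows, so rows that do not move let the fingers close. It gives the time, the measured TCP pose, the force, the opening and the grip force at its end, in the units of the state.
- manip.observe(): the state, without advancing time (a new reading comes with each control period).
- manip.capture(name): name is "scene" or "top" or "wrist"; returns a dict with "frame" (384x512x3 uint8, red, green, blue), "camera_matrix" (3x3 intrinsics, pixels), "rvec" (rotation vector, rad) and "tvec" (3), from world to camera coordinates, as OpenCV has them. Camera axes: x right, y down, z forward; pixel columns grow to the right and rows downward; lengths in m; the calibration is good to about 2 mm. A picture is of the moment at which its call begins. There is no depth.
- manip.hand_in(): hands the job in; it is judged then, once.
The state is a dict: "time_s": time; "joints": joint angles; "dq": joint speeds; "tau": joint torques, N m; "tcp_pos": TCP position; "orientation": TCP orientation; "wrist_force": force on the tool from outside, world axes, zero at the start; "moment": the same for the moment, N m; "opening": opening from 0.0 (shut) to 1.0 (fully open); "gripper_force": force on a finger pad.
Only numpy, scipy, OpenCV 4.12 (cv2) and the standard library are available. Lean on these libraries where they do the work, as an engineer would, in place of code of your own. Each camera call takes 0.05 s, during which the arm holds its last target. There are 200 camera calls.

## Task

Fit the loose brass nozzle to the bench burner: with the clamp lever still released, lower it gently, foot down, into the round socket until it stands upright on the socket floor. Then push the red-knobbed lever round through its quarter turn until it comes solidly up against its end stop, so that the nozzle is clamped, but do not lean on it once it is there. Leave the nozzle standing and the lever at its stop, and do not disturb the other things on the bench.

Things in the scene. Friction and masses are not known exactly. Their poses are not given: they have to be found in the camera images.
- nozzle_mid (a point): Loose brass burner nozzle, standing foot down: 40 mm tall, hexagonal foot 15 mm across flats and 18 mm across corners, round body 14 to 15 mm wide up to a height of 22 mm, from there tapering to a 5 mm tip. About 30 g. The point is on its axis half-way up (20 mm above its underside). Any yaw fits the socket. Only the part more than 12 mm above its underside stays out of the socket, so hold it there.
- nozzle: The same nozzle, origin at the centre of its underside, z axis up through the tip.
- burner: Bench burner base, bolted down: dark steel plate 78 mm (x) by 140 mm (y) by 10 mm, on it a square aluminium socket block 44 x 44 mm whose top is 56 mm above the bench, with a hose barb on its +x side, and a round pedestal under the clamp lever, 56 mm from the socket axis in the burner's -y direction. Origin on the bench straight below the socket; z up.
- socket (a point): Centre of the floor of the round socket, 44 mm above the bench and on the burner's own z axis. The socket is 19 mm wide and 12 mm deep, open at the top.
- pivot (a point): Point on the upright pivot axis of the clamp lever, at the lever's height (66 mm above the bench).
- lever: Clamp lever: steel arm 10 mm thick with a red ball knob, turning level about the upright pivot; x axis from the pivot along the arm, z up, origin on the pivot axis at bench height. Released it points to heading 195 degrees in the burner's frame (roughly its -x), give or take 0.2 rad as its toothed hub can be set anew on the cam; it may also be up to 0.6 rad on its way already.
- lever_knob (a point): Centre of the lever's red ball knob, 25 mm in diameter, 78 mm from the pivot axis and 66 mm above the bench. Pushed counter-clockwise seen from above, it drags with about 5 N at first, rising to about 9 N as the cam takes up, and stays where it is left, up to a solid stop 90 degrees on from released, where the force rises at once. Cast metal: not to be loaded above 30 N.
- jaw: Steel pin 8 mm thick that comes through the burner's -y side of the socket wall, 5 mm above the socket floor, and presses the nozzle's foot against the opposite wall with about 10 N when the lever is at its stop. Clear of the socket while the lever is released.
- plunger_collar (a point): Brass collar, 12 mm, on the rod between cam and socket block that drives the jaw pin; it slides 9.4 mm along the burner's +y from lever released to lever at its stop.
- cup: Bystander: empty steel cup 60 mm wide, 101 mm tall; origin at its underside.
- crucible: Bystander: white crucible 50 mm wide, 42 mm tall; origin at its underside.
- dropper_bottle: Bystander: small brown dropper bottle 33 mm wide, 102 mm tall; origin at its underside.
- spare_tube: Bystander: drawn glass tube 138 mm long, 9 mm thick, lying on the bench; origin at its middle.

How it is judged:
By the outcome, as a careful person would: the job done as asked, in the order asked, and still so for the second after the job is handed in, with the robot touching nothing.
It also fails if it takes over 51 s, if anything falls off the work surface, if the arm or the gripper's body presses on something with over 40 N, if the wrist force passes 120 N, or if a joint passes its speed limit or range.

## Working session

There is one attempt and no reset: what is moved stays moved. The work goes in short steps, Python scripts to look and compute and a shell command to move; the robot and the scene stay as the last step left them, time stands still between calls to the robot, and variables do not carry over. Pictures are saved under pics/ and viewed, at most 10 in all, crops included, and the job is handed in when it is done.

```bash
mkdir -p pics
cat > h.py <<'E'
import numpy as np, cv2
from cell import manip
def cap(n):
    c=manip.capture(n); c['K']=np.array(c['camera_matrix'],float); c['R']=cv2.Rodrigues(np.array(c['rvec'],float))[0]; c['t']=np.array(c['tvec'],float).ravel(); return c
def ray(c,u,v):
    d=c['R'].T@np.linalg.inv(c['K'])@[u,v,1.]; return -c['R'].T@c['t'], d/np.linalg.norm(d)
def onz(c,u,v,z):
    o,d=ray(c,u,v); return o+d*(z-o[2])/d[2]
def tri(l):
    A=0;b=0
    for c,u,v in l:
        o,d=ray(c,u,v); P=np.eye(3)-np.outer(d,d); A=A+P; b=b+P@o
    return np.linalg.solve(A,b)
def proj(c,p):
    return cv2.projectPoints(np.array([p],float),c['R'],c['t'],c['K'],None)[0].ravel()
def save(c,n): cv2.imwrite('pics/'+n,cv2.cvtColor(c['frame'],cv2.COLOR_RGB2BGR))
E
python3 - <<'E'
from h import *
a=cap('scene');b=cap('top')
np.savez('ab.npz',**{k+n:v for n,c in (('a',a),('b',b)) for k,v in c.items()})
im=cv2.cvtColor(np.hstack([a['frame'],b['frame']]),cv2.COLOR_RGB2BGR)
for n,c in(('a',a),('b',b)):
    i=cv2.cvtColor(c['frame'],cv2.COLOR_RGB2BGR);cv2.imwrite(f'pics/{n}.png',cv2.resize(i,(800,600),interpolation=cv2.INTER_CUBIC))
    print(n,-c['R'].T@c['t'],c['R'][2],c['K'][0,0])
E
```

```text
a [0.14349937 0.74814884 0.62938269] [ 0.43363963 -0.71577532 -0.54737771] 392.04943592094895
b [0.42520506 0.04006636 0.98590981] [ 0.14294402  0.00700858 -0.98970596] 419.04115774613075
```

View pics/a.png

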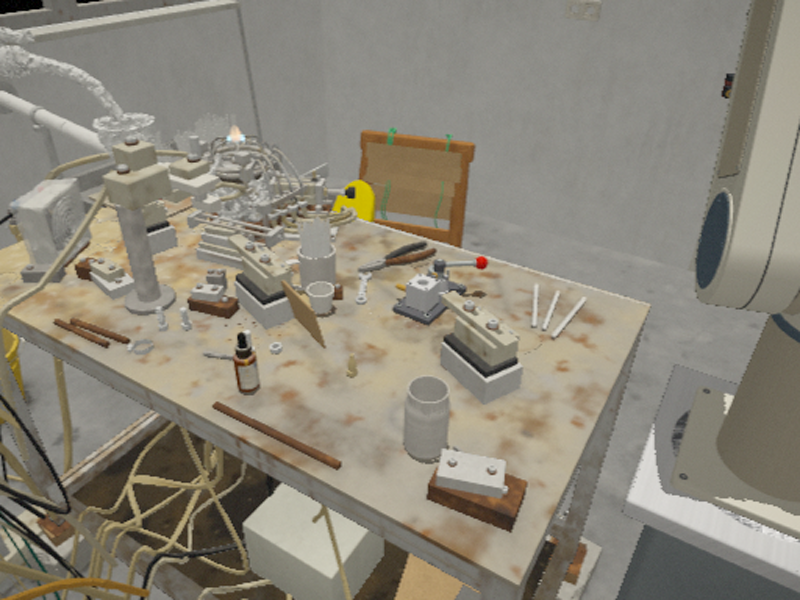

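View pics/b.png

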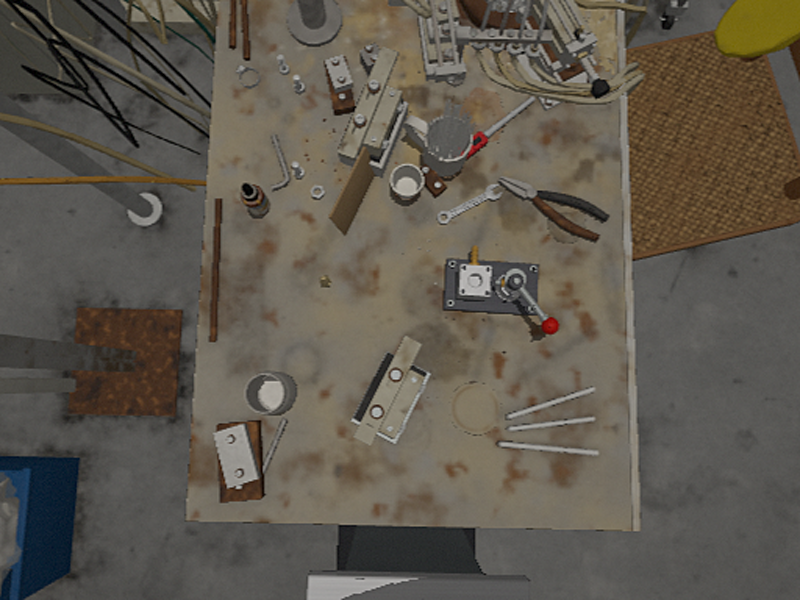

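The scene view shows the nozzle at about (351,366) and the burner at about (425,290), with the red knob at (481,262). In the top view the nozzle is at about (325,281), the socket at (475,282), the pivot at (515,283) and the knob at (550,325). All of these are in 800x600 pixels. Next I'll take zoomed crops.

Run:
```python
from h import *
z=np.load('ab.npz');a={k:z[k+'a'] for k in('frame','K','R','t')};b={k:z[k+'b'] for k in('frame','K','R','t')}
s=.64
def crop(c,x0,y0,w,h,f): return cv2.resize(cv2.cvtColor(c['frame'][y0:y0+h,x0:x0+w],cv2.COLOR_RGB2BGR),None,fx=f,fy=f,interpolation=cv2.INTER_CUBIC)
A=crop(a,245,155,80,60,5);B=crop(b,280,155,80,60,5);C=crop(a,205,215,40,30,10);D=crop(b,190,165,40,30,10)
cv2.imwrite('pics/crop.png',np.vstack([np.hstack([A,B]),np.hstack([C,D])]))
for n,c in(('a',a),('b',b)):
    hsv=cv2.cvtColor(c['frame'],cv2.COLOR_RGB2HSV)
    m=((hsv[...,0]<6)|(hsv[...,0]>174))&(hsv[...,1]>170)&(hsv[...,2]>90)
    k,l,st,ce=cv2.connectedComponentsWithStats(m.astype(np.uint8))
    for i in range(1,k):
        if st[i,4]>15: print(n,'red',st[i],ce[i],onz(c,*ce[i],.066))
    m=(hsv[...,0]>15)&(hsv[...,0]<32)&(hsv[...,1]>100)
    k,l,st,ce=cv2.connectedComponentsWithStats(m.astype(np.uint8))
    for i in range(1,k):
        if st[i,4]>8: print(n,'brass',st[i],ce[i])
```

```text
a red [305 164   7   8  44] [307.65909091 167.65909091] [ 0.50895056 -0.17855557  0.066     ]
a brass [464  58   3   4   9] [465.11111111  59.44444444]
a brass [ 212   84   86   58 2781] [258.74541532 115.03703704]
a brass [252  85   9   7  24] [255.83333333  87.75      ]
a brass [291  90  12   6  26] [296.73076923  92.        ]
a brass [299  98   3   7   9] [299.77777778 100.44444444]
a brass [241 140  10   5  19] [245.57894737 141.47368421]
a brass [254 142  18   8  37] [263.2972973  144.59459459]
a brass [121 153   6   5  13] [123.76923077 155.23076923]
a brass [ 73 155   7   7  34] [ 75.97058824 158.32352941]
a brass [ 61 161   4   3  11] [ 62.63636364 162.09090909]
a brass [ 78 169   4   4   9] [ 79.33333333 170.33333333]
a brass [113 169  11   6  32] [117.5    171.6875]
a brass [180 180  28  42 312] [193.9775641  200.32371795]
a brass [253 181   7   5  21] [256.0952381  183.28571429]
a brass [ 20 187  12   7  44] [ 25.20454545 190.06818182]
a brass [  1 210  15  45 258] [  7.91860465 227.37984496]
a brass [154 225   5   4  12] [155.83333333 226.66666667]
a brass [156 230   4   
[... 2765 characters left out ...]
  69.92783505]
b brass [13 77 21  8 45] [23.17777778 79.93333333]
b brass [32 81 29 13 71] [46.23943662 87.21126761]
b brass [262  89   8   9  22] [265.63636364  93.27272727]
b brass [62 95  8  4 10] [65.8 96.3]
b brass [211  94  29  56 601] [225.46422629 122.48918469]
b brass [73 97  8  6 12] [ 76.08333333 100.08333333]
b brass [  0 113 132   6 536] [ 64.24440299 115.05223881]
b brass [300 157   7  13  55] [303.30909091 163.4       ]
b brass [321 178   2   5  10] [321.5 180. ]
b brass [358 185   8   5  19] [362.         187.31578947]
b brass [292 199   8   4  17] [295.05882353 200.17647059]
b brass [ 68 234   8   3  10] [ 71.7 235.2]
b brass [222 299   6   3   9] [224.77777778 299.77777778]
```

View pics/crop.png

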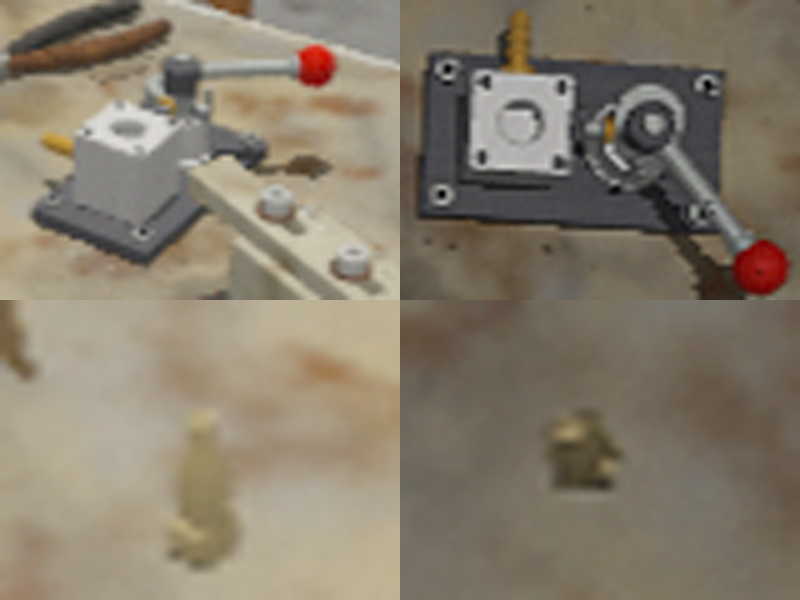

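Run:
```python
from h import *
z=np.load('ab.npz');a={k:z[k+'a'] for k in('frame','K','R','t')};b={k:z[k+'b'] for k in('frame','K','R','t')}
pa=lambda X,Y:(245+(X+.5)/5-.5,155+(Y+.5)/5-.5)
pb=lambda X,Y:(280+(X-400+.5)/5-.5,155+(Y+.5)/5-.5)
pc=lambda X,Y:(205+(X+.5)/10-.5,215+(Y-300+.5)/10-.5)
pd=lambda X,Y:(190+(X-400+.5)/10-.5,165+(Y-300+.5)/10-.5)
print('plate corners',[onz(b,*pb(*p),.010).round(4) for p in((430,53),(724,72),(722,232),(418,215))])
print('block corners',[onz(b,*pb(*p),.056).round(4) for p in((472,72),(575,73),(573,177),(469,170))])
print('socket top',onz(b,*pb(520,122),.056),onz(a,*pa(129,128),.056),tri([(a,*pa(129,128)),(b,*pb(520,122))]))
print('pivot ',onz(b,*pb(652,125),.08),'cap scene',tri([(a,*pa(183,62)),(b,*pb(652,125))]))
print('collar',onz(b,*pb(610,128),.05), tri([(a,*pa(165,102)),(b,*pb(610,128))]))
print('knob',tri([(a,307.66,167.66),(b,351.9,208.07)]))
print('nozzle',tri([(a,*pc(203,485)),(b,*pd(582,450))]),onz(a,*pc(203,485),.02),onz(b,*pd(582,450),.02),'tip',onz(a,*pc(203,412),.04),onz(b,*pd(572,425),.04))
```

```text
plate corners [array([ 0.6139, -0.0366,  0.01  ]), array([ 0.6076, -0.1755,  0.01  ]), array([ 0.5315, -0.1738,  0.01  ]), array([ 0.5366, -0.0316,  0.01  ])]
block corners [array([ 0.5967, -0.0519,  0.056 ]), array([ 0.5971, -0.0983,  0.056 ]), array([ 0.5499, -0.0974,  0.056 ]), array([ 0.5521, -0.0509,  0.056 ])]
socket top [ 0.57428246 -0.07361575  0.056     ] [ 0.57322909 -0.07426875  0.056     ] [ 0.5736879  -0.07383501  0.05618712]
pivot  [ 0.57028381 -0.12836143  0.08      ] cap scene [ 0.57079402 -0.13011289  0.07222215]
collar [ 0.5733295  -0.11497851  0.05      ] [ 0.57252355 -0.11467972  0.052745  ]
knob [ 0.50968229 -0.17894045  0.0656419 ]
nozzle [0.5747817  0.14585786 0.01888075] [0.57445356 0.14708222 0.02      ] [0.5741924  0.14552271 0.02      ] tip [0.57591931 0.14426432 0.04      ] [0.57684592 0.14583231 0.04      ]
```

The crop shows the socket's bright block and hole at (520,122), the hub at (652,125), the collar at (610,128) and the knob at (762,267). The nozzle is standing, with its foot at about (203,540) in scene. The lever heads about 221° in the burner frame, so it is already part way round. I'll check the jaw with the wrist camera before inserting.

Run:
```python
from h import *
s=manip.observe();print(s['time_s'],s['tcp_pos'],np.round(s['orientation'],3),s['opening'])
c=cap('wrist');print(-c['R'].T@c['t'],c['R'][2],c['K'][0,0], 'wrist cam')
```

```text
0.1 [ 0.17847261 -0.59847809  0.23898991] [[ 0.958  0.286 -0.   ]
 [ 0.286 -0.958  0.001]
 [ 0.    -0.001 -1.   ]] 0.9980336330301008
[ 0.25830358 -0.573138    0.38275483] [-0.28709152 -0.08237243 -0.95435488] 288.65894492483915 wrist cam
```

```bash
python3 -m handwheel '[[2.18,3.15,-0.3,-0.016,0],[2.18,3.15,-0.3,-0.016,0],[2.18,3.15,-0.3,-0.016,0],[2.18,3.15,-0.3,-0.016,0],[2.18,3.15,-0.3,-0.016,0],[2.18,3.15,-0.3,-0.016,0],[2.18,3.15,-0.3,-0.016,0],[2.18,3.15,-0.3,-0.016,0],[2.18,3.15,-0.3,-0.016,0],[2.18,3.15,-0.3,-0.016,0],[2.18,3.15,-0.3,-0.016,0],[2.18,3.15,-0.3,-0.016,0],[2.18,3.15,-0.3,-0.016,0],[2.18,3.15,-0.3,-0.016,0],[2.18,3.15,-0.3,-0.016,0],[2.18,3.15,-0.3,-0.016,0],[2.18,3.15,-0.3,-0.016,0],[2.18,3.15,-0.3,-0.016,0],[0,0,0,0,0],[0,0,0,0,0]]'
python3 - <<'E'
from h import *
import pickle
s=manip.observe();print(s['tcp_pos'],np.round(s['orientation'],3))
c=cap('wrist');pickle.dump(c,open('w1.pkl','wb'))
p=proj(c,[.574,-.074,.056]);print(p, proj(c,[.571,-.13,.066]),proj(c,[.51,-.179,.066]))
x,y=int(p[0]),int(p[1]);x0=max(0,min(x-60,352));y0=max(0,min(y-60,264))
im=cv2.cvtColor(c['frame'],cv2.COLOR_RGB2BGR)
print(x0,y0);I=np.zeros((600,800,3),np.uint8);I[:300,:400]=cv2.resize(im,(400,300));I[:300,400:]=cv2.resize(im[y0:y0+120,x0:x0+160],(400,300));I[300:,:400]=cv2.resize(im[y-18:y+18,x-24:x+24],(400,300),interpolation=cv2.INTER_CUBIC)
cv2.imwrite('pics/w1.png',I)
E
```

```text
time_s: 1.82
tcp_pos: [0.5714, -0.0302, 0.1851]
orientation: [[1.0, 0.005, -0.001], [0.005, -1.0, -0.0], [-0.001, -0.0, -1.0]]
wrist_force: [0.4, 0.4, -0.9]
opening: 0.996
gripper_force: 0.0
[ 0.57144402 -0.0302456   0.18507973] [[ 1.     0.005 -0.001]
 [ 0.005 -1.    -0.   ]
 [-0.001 -0.    -1.   ]]
[298.96705671 191.30840971] [359.01987615 197.55123695] [400.21904587 254.77836458]
238 131
```

View pics/w1.png

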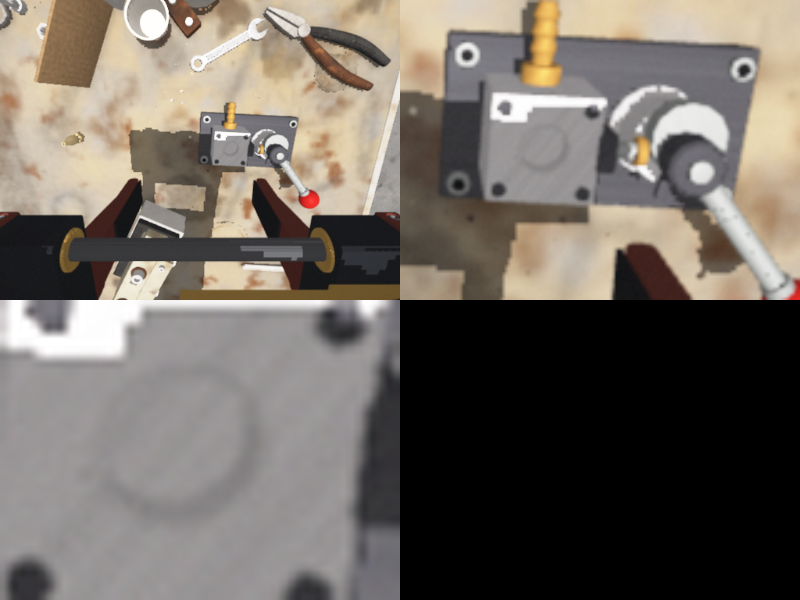

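The wrist view shows the socket hole at about full-image (296,190) with no jaw pin visible in it. It also shows the collar, and the nozzle at about (94,177). With the jaw clear, the lever stays where it is. Next I move above the nozzle.

```bash
python3 -m handwheel '[[0.06,3.52,-1.5,0,0],[0.06,3.52,-1.5,0,0],[0.06,3.52,-1.5,0,0],[0.06,3.52,-1.5,0,0],[0.06,3.52,-1.5,0,0],[0,0,0,0,0],[0,0,0,0,0]]'
python3 - <<'E'
from h import *
s=manip.observe();T=np.array(s['tcp_pos']);c=cap('wrist');b=cap('top')
f=cv2.cvtColor(c['frame'],cv2.COLOR_RGB2BGR);p=proj(c,[.5745,.146,.02]);print(T,p)
x,y=p.astype(int);x0,y0=x-64,y-48
x0=max(0,x0);y0=max(0,y0);print(x0,y0)
I=cv2.resize(f[y0:y0+96,x0:x0+128],(800,600),interpolation=cv2.INTER_CUBIC)
cv2.imwrite('pics/w2.png',I);import pickle;pickle.dump(c,open('w2.pkl','wb'))
E
```

```text
time_s: 2.45
tcp_pos: [0.5729, 0.1439, 0.1098]
orientation: [[1.0, 0.003, -0.002], [0.003, -1.0, -0.001], [-0.002, 0.001, -1.0]]
wrist_force: [-0.0, -0.7, -0.7]
opening: 1.006
gripper_force: 0.0
[0.57286935 0.14388002 0.1098471 ] [252.3581718  204.99472947]
188 156
```

View pics/w2.png

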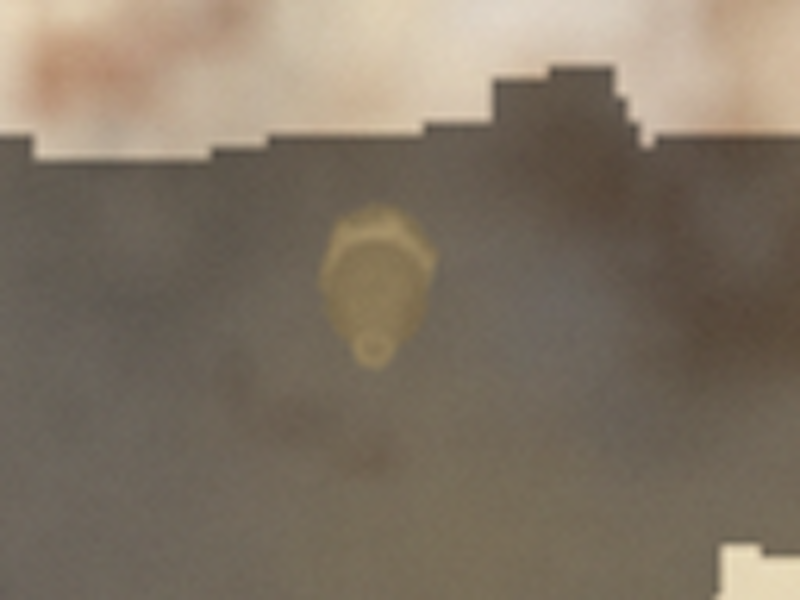

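The nozzle stands upright, with its tip at crop (373,348) and its foot centre at about (378,262).

Run:
```python
from h import *
import pickle;c=pickle.load(open('w2.pkl','rb'));q=lambda X,Y:(188+(X+.5)/6.25-.5,156+(Y+.5)/6.25-.5)
print('tip',onz(c,*q(373,348),.04),'foot',onz(c,*q(378,262),.006))
c=pickle.load(open('w1.pkl','rb'));print('hole',onz(c,296,190.2,.056))
```

```text
tip [0.57627241 0.15003192 0.04      ] foot [0.57672786 0.14987146 0.006     ]
hole [ 0.57512437 -0.07102028  0.056     ]
```

```bash
python3 -m handwheel '[[0.15,0.2,-1.5,0,0],[0,0,-2,0,60],[0,0,-2,0,120],[0,0,-1.2,0,120],[0,0,-0.7,0,120],[0,0,0,0,120],[0,0,0,0,120]]'
```

```text
time_s: 3.13
tcp_pos: [0.5759, 0.1454, 0.0371]
orientation: [[1.0, 0.001, 0.0], [0.001, -1.0, 0.0], [0.0, -0.0, -1.0]]
wrist_force: [-0.0, -0.2, 0.6]
opening: 0.581
gripper_force: 0.0
```

```bash
python3 -m handwheel '[[0,0.25,-0.3,0,150],[0,0,-0.3,0,150],[0,0,0,0,150],[0,0,0,0,150]]'
```

```text
time_s: 3.47
tcp_pos: [0.5756, 0.1488, 0.0309]
orientation: [[1.0, 0.002, 0.0], [0.002, -1.0, 0.0], [0.0, -0.0, -1.0]]
wrist_force: [0.0, -0.4, -0.3]
opening: 0.414
gripper_force: 0.0
```

```bash
python3 -m handwheel '[[0,0,0,0,170],[0,0,0,0,180],[0,0,0,0,190],[0,0,0,0,200],[0,0,0,0,210],[0,0,0,0,220],[0,0,0,0,235],[0,0,0,0,255],[0,0,0,0,255],[0,0,0,0,255]]'
```

```text
time_s: 4.3
tcp_pos: [0.5756, 0.1486, 0.0307]
orientation: [[1.0, 0.002, 0.0], [0.002, -1.0, -0.0], [0.0, 0.0, -1.0]]
wrist_force: [0.1, -0.4, 0.1]
opening: 0.146
gripper_force: 30.0
```

```bash
python3 -m handwheel '[[0,0,0.5,0,255],[0,0,2,0,255],[0,-1,2.5,0,255],[0,-2.5,2.4,0,255],[0,-3,0,0,255],[0,-3,0,0,255],[0,-3,0,0,255],[-0.1,-3,0,0,255],[0,-3,0,0,255],[0,-2.5,0,0,255],[0,-1.06,0,0,255],[0,0,0,0,255],[0,0,0,0,255],[0,0,0,0,255],[0,0,0,0,255]]'
python3 - <<'E'
from h import *
import pickle
a=cap('scene');c=cap('wrist');pickle.dump((a,c),open('ac3.pkl','wb'))
I=[]
for d in(a,c):
    p=proj(d,[.574,-.073,.06]);x0,y0=(int(p[0])-25,int(p[1])-40) if d is a else (int(p[0])-50,int(p[1])-55)
    w,h=(50,75) if d is a else (80,120)
    f=d['frame'][y0:y0+h,x0:x0+w];print(x0,y0,p);I.append(cv2.resize(cv2.cvtColor(f,cv2.COLOR_RGB2BGR),(400,600),interpolation=cv2.INTER_CUBIC))
cv2.imwrite('pics/ac3.png',np.hstack(I));print(manip.observe()['tcp_pos'])
E
```

```text
time_s: 5.55
tcp_pos: [0.5745, -0.0707, 0.1047]
orientation: [[1.0, 0.003, -0.0], [0.003, -1.0, 0.0], [-0.0, -0.0, -1.0]]
wrist_force: [-0.2, -0.4, -0.1]
opening: 0.147
gripper_force: 30.0
244 139 [269.99670543 179.09547913]
208 174 [258.61939948 229.08028392]
[ 0.57453245 -0.07080852  0.10465757]
```

View pics/ac3.png

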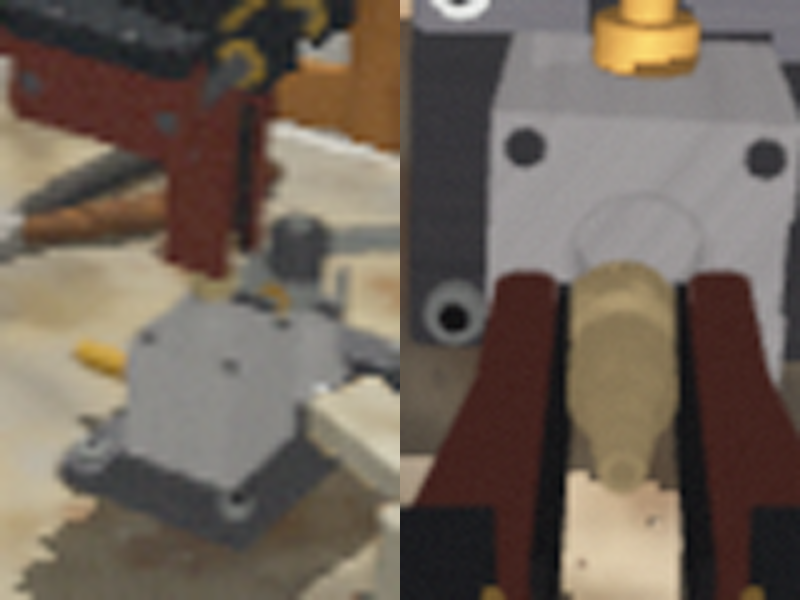

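Scene: the foot bottom is at (215,295), just above the block, and the hole is hidden. Wrist: the hole rim spans columns 575–705 with its far edge at row 192. The nozzle axis is at column 623 and the tip at (622,472).

Run:
```python
from h import *
import pickle
a,c=pickle.load(open('ac3.pkl','rb'));q=lambda X,Y:(208+(X-400+.5)/5-.5,174+(Y+.5)/5-.5)
print('hole far edge',onz(c,*q(640,192),.056),'L',onz(c,*q(575,242),.056),'R',onz(c,*q(705,242),.056))
tip=onz(c,*q(622,472),.114);print('tip',tip,'foot far',onz(c,*q(622,262),.077),'foot L',onz(c,*q(568,300),.077),onz(c,*q(678,300),.077))
for i in(0,5,10,15):print(proj(c,[.5745,-.0707,.114]),end='')
T=[.5745,-.0707]
qa=lambda X,Y:(244+(X+.5)/8-.5,139+(Y+.5)/8-.5)
print('\nblock corner screws/edges scene', [onz(a,*qa(*p),.056).round(4) for p in((215,298),(124,330),(225,385),(305,325))],'foot',onz(a,*qa(215,297),.074))
```

```text
hole far edge [ 0.58541828 -0.07083028  0.056     ] L [ 0.57772256 -0.06152911  0.056     ] R [ 0.57777707 -0.08022093  0.056     ]
tip [ 0.57558597 -0.0683951   0.114     ] foot far [ 0.58369716 -0.06831172  0.077     ] foot L [ 0.57833312 -0.06131492  0.077     ] [ 0.57837583 -0.07559061  0.077     ]
[256.33957069 269.81233562][256.33957069 269.81233562][256.33957069 269.81233562][256.33957069 269.81233562]
block corner screws/edges scene [array([ 0.5846, -0.0949,  0.056 ]), array([ 0.6007, -0.0589,  0.056 ]), array([ 0.5541, -0.047 ,  0.056 ]), array([ 0.5494, -0.0962,  0.056 ])] foot [ 0.57109013 -0.06903     0.074     ]
```

```bash
python3 -m handwheel '[[0.02,-0.22,-0.4,0,255],[0,0,-0.6,0,255],[0,0,-0.4,0,255],[0,0,0,0,255],[0,0,0,0,255],[0,0,0,0,255]]'
python3 - <<'E'
from h import *
import pickle
c=cap('wrist');a=cap('scene');pickle.dump((a,c),open('ac4.pkl','wb'))
I=[]
for d in(a,c):
    p=proj(d,[.574,-.073,.06]);x0,y0=(int(p[0])-25,int(p[1])-40) if d is a else (int(p[0])-40,int(p[1])-50)
    w,h=(50,75) if d is a else (64,96)
    f=d['frame'][y0:y0+h,x0:x0+w];print(x0,y0,p);I.append(cv2.resize(cv2.cvtColor(f,cv2.COLOR_RGB2BGR),(400,600),interpolation=cv2.INTER_CUBIC))
cv2.imwrite('pics/ac4.png',np.hstack(I));print(manip.observe()['tcp_pos'])
E
```

```text
time_s: 6.15
tcp_pos: [0.5746, -0.0742, 0.0905]
orientation: [[1.0, 0.002, -0.0], [0.002, -1.0, 0.0], [-0.0, -0.0, -1.0]]
wrist_force: [0.0, 0.5, -0.4]
opening: 0.15
gripper_force: 30.0
244 139 [269.99670543 179.09547913]
213 188 [253.72251352 238.00372909]
[ 0.57485644 -0.07427704  0.09077176]
```

View pics/ac4.png

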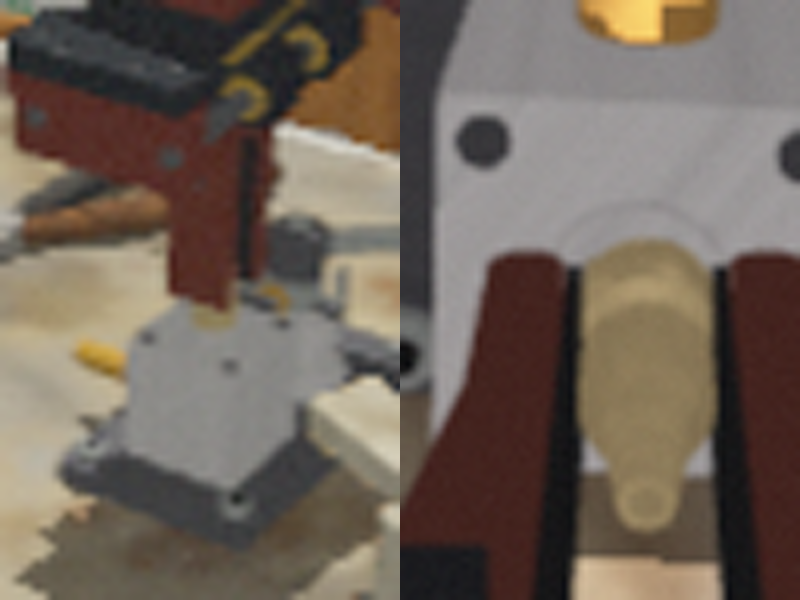

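Wrist: the hole arc spans 565–722 with its top at (642,203). The nozzle foot spans 582–718 with its far edge at row 240, and the tip is at (646,502). The nozzle sits slightly too far toward -y.

```bash
python3 - <<'E'
from h import *
import pickle
a,c=pickle.load(open('ac4.pkl','rb'));q=lambda X,Y:(213+(X-400+.5)/6.25-.5,188+(Y+.5)/6.25-.5)
print('hole far',onz(c,*q(643,203),.056),'L',onz(c,*q(565,252),.056),'R',onz(c,*q(722,252),.056))
print('tip',onz(c,*q(646,502),.100),'foot far',onz(c,*q(650,240),.062),'footLR',onz(c,*q(582,290),.063),onz(c,*q(718,290),.063))
for k in range(4): print(np.round(manip.observe()['tcp_pos'],5))
g=cv2.cvtColor(c['frame'],cv2.COLOR_RGB2GRAY).astype(int)
# rows across foot: brass mask extents (r-b)
f=c['frame'].astype(int)
for r in range(226,272,4):
    m=np.where((f[r,225:275,0]-f[r,225:275,2]>35)&(f[r,225:275,1]-f[r,225:275,2]>18))[0]+225
    print(r,m.min() if len(m) else None,m.max() if len(m) else None)
E
python3 -m handwheel '[[0,0,0,0,255]]'
```

```text
hole far [ 0.58516961 -0.07148697  0.056     ] L [ 0.57950195 -0.06311849  0.056     ] R [ 0.57952226 -0.07996076  0.056     ]
tip [ 0.57589823 -0.07189223  0.1       ] foot far [ 0.5834996  -0.07223167  0.062     ] footLR [ 0.57830115 -0.06518018  0.063     ] [ 0.5783187  -0.07929316  0.063     ]
[ 0.57486 -0.07428  0.09077]
[ 0.57486 -0.07428  0.09077]
[ 0.57486 -0.07428  0.09077]
[ 0.57486 -0.07428  0.09077]
226 None None
230 243 260
234 242 262
238 242 262
242 242 262
246 242 262
250 242 262
254 242 262
258 244 260
262 247 257
266 247 257
270 248 256
time_s: 6.33
tcp_pos: [0.5749, -0.0743, 0.0909]
orientation: [[1.0, 0.002, 0.0], [0.002, -1.0, -0.0], [0.0, 0.0, -1.0]]
wrist_force: [0.7, 0.4, -0.4]
opening: 0.148
gripper_force: 30.0
```

```bash
python3 -m handwheel '[[-0.02,0.06,0,0,255],[0,0,-0.2,0,255],[0,0,-0.1,0,255],[0,0,-0.1,0,255],[0,0,-0.1,0,255],[0,0,-0.1,0,255],[0,0,0,0,255],[0,0,0,0,255]]'
```

```text
time_s: 7.0
tcp_pos: [0.5745, -0.0736, 0.0846]
orientation: [[1.0, 0.002, -0.0], [0.002, -1.0, 0.0], [-0.0, -0.0, -1.0]]
wrist_force: [-0.6, -0.2, 0.4]
opening: 0.144
gripper_force: 30.0
```

The foot has entered the socket with no contact force. I'll continue down.

```bash
python3 -m handwheel '[[0,0,-0.15,0,255],[0,0,-0.15,0,255],[0,0,-0.15,0,255],[0,0,-0.15,0,255],[0,0,-0.1,0,255],[0,0,-0.1,0,255],[0,0,0,0,255],[0,0,0,0,255]]'
```

```text
time_s: 7.67
tcp_pos: [0.5745, -0.0736, 0.0766]
orientation: [[1.0, 0.002, -0.0], [0.002, -1.0, 0.0], [-0.0, -0.0, -1.0]]
wrist_force: [-0.2, -0.1, 0.1]
opening: 0.143
gripper_force: 30.0
```

```bash
python3 -m handwheel '[[0,0,-0.05,0,255],[0,0,-0.05,0,255],[0,0,-0.04,0,255],[0,0,0,0,255],[0,0,0,0,255]]'
```

```text
time_s: 8.08
tcp_pos: [0.5745, -0.0736, 0.0753]
orientation: [[1.0, 0.002, 0.0], [0.002, -1.0, 0.0], [0.0, -0.0, -1.0]]
wrist_force: [-0.2, -0.2, 0.1]
opening: 0.147
gripper_force: 30.0
```

```bash
python3 -m handwheel '[[0,0,-0.03,0,255],[0,0,-0.02,0,255],[0,0,-0.02,0,255],[0,0,0,0,255],[0,0,0,0,255]]'
```

```text
time_s: 8.5
tcp_pos: [0.5746, -0.0736, 0.0747]
orientation: [[1.0, 0.002, 0.0], [0.002, -1.0, -0.0], [0.0, 0.0, -1.0]]
wrist_force: [0.2, -0.7, 1.3]
opening: 0.149
gripper_force: 30.0
```

It is seated: z matches the floor and there is a light 1.3 N contact. Next I release, lift, and look.

```bash
python3 -m handwheel '[[0,0,0,0,220],[0,0,0,0,205],[0,0,0,0,190],[0,0,0,0,175],[0,0,0,0,160],[0,0,0,0,160],[0,0,0,0,160],[0,0,0.3,0,160],[0,0,0.7,0,160],[0,0,1.5,0,160],[0,0,3,0,160],[0,0,2,0,160],[0,0,0,0,160],[0,0,0,0,160]]'
python3 - <<'E'
from h import *
c=cap('wrist');a=cap('scene');I=[]
for d,n in((a,25),(c,32)):
    p=proj(d,[.574,-.074,.06]);x0,y0=int(p[0])-n,int(p[1])-int(1.5*n)
    f=d['frame'][y0:y0+3*n,x0:x0+2*n];print(x0,y0,p);I.append(cv2.resize(cv2.cvtColor(f,cv2.COLOR_RGB2BGR),(400,600),interpolation=cv2.INTER_CUBIC))
cv2.imwrite('pics/ac5.png',np.hstack(I));print(manip.observe()['tcp_pos'])
E
```

```text
time_s: 9.67
tcp_pos: [0.5754, -0.0737, 0.1512]
orientation: [[1.0, 0.002, 0.003], [0.002, -1.0, -0.0], [0.003, 0.0, -1.0]]
wrist_force: [0.5, -0.4, -0.4]
opening: 0.371
gripper_force: 0.0
245 141 [270.1726706  178.93664383]
223 160 [255.09336277 208.3444068 ]
[ 0.57393176 -0.0735219   0.14905849]
```

View pics/ac5.png

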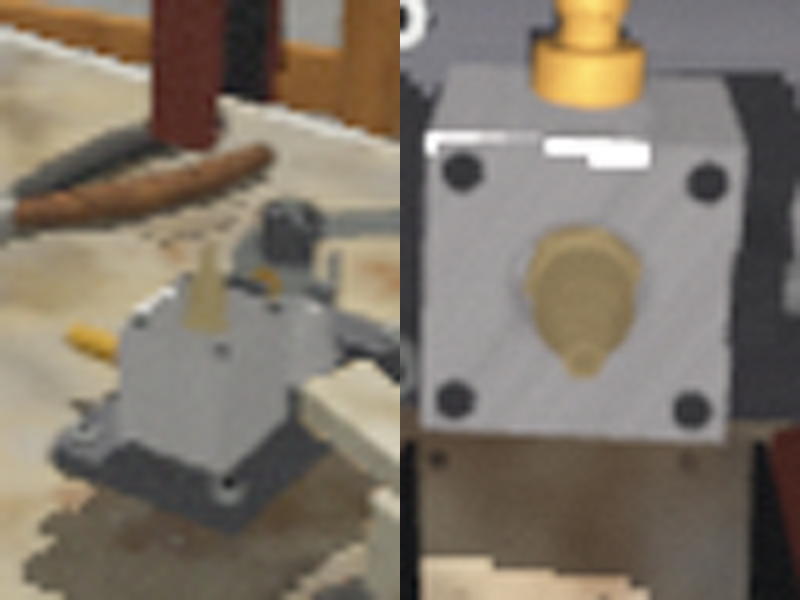

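The nozzle stands upright in the socket, seen at (583,300) in wrist and (207,290) in scene. Next I go behind the knob with closed fingers.

```bash
python3 -m handwheel '[[-1.12,-0.92,0,-0.1125,255],[-1.12,-0.92,0,-0.1125,255],[-1.12,-0.92,0,-0.1125,255],[-1.12,-0.92,0,-0.1125,255],[-1.12,-0.92,0,-0.1125,255],[-1.12,-0.92,0,-0.1125,255],[-1.12,-0.92,0,-0.1125,255],[-1.12,-0.92,0,-0.1125,255],[0,0,0,0,255],[0,0,-2,0,255],[0,0,-2.5,0,255],[0,0,-2,0,255],[0,0,-1.2,0,255],[0,0,0,0,255],[0,0,0,0,255],[0,0,0,0,255]]'
```

```text
time_s: 11.1
tcp_pos: [0.4853, -0.1471, 0.0727]
orientation: [[0.624, -0.781, 0.0], [-0.781, -0.624, 0.0], [-0.0, -0.0, -1.0]]
wrist_force: [0.6, 0.0, -0.1]
opening: 0.005
gripper_force: 0.0
```

Run:
```python
import numpy as np
P=np.array([.572,-.1298])
def F(d):
    p=np.radians(d);return P+.078*np.array([np.cos(p),np.sin(p)])-.0225*np.array([-np.sin(p),np.cos(p)])
print(F(218.4)-[.4853,-.1471])
ds=np.arange(218.4,297,3)
for d in ds: print(round(d,1),((F(d+3)-F(d))*100).round(2))
```

```text
[ 0.01159609 -0.01351642]
218.4 [ 0.17 -0.39]
221.4 [ 0.19 -0.38]
224.4 [ 0.21 -0.37]
227.4 [ 0.23 -0.36]
230.4 [ 0.25 -0.34]
233.4 [ 0.27 -0.33]
236.4 [ 0.28 -0.32]
239.4 [ 0.3 -0.3]
242.4 [ 0.31 -0.29]
245.4 [ 0.33 -0.27]
248.4 [ 0.34 -0.25]
251.4 [ 0.36 -0.23]
254.4 [ 0.37 -0.21]
257.4 [ 0.38 -0.19]
260.4 [ 0.39 -0.17]
263.4 [ 0.4  -0.15]
266.4 [ 0.4  -0.13]
269.4 [ 0.41 -0.11]
272.4 [ 0.42 -0.09]
275.4 [ 0.42 -0.07]
278.4 [ 0.42 -0.05]
281.4 [ 0.42 -0.02]
284.4 [ 0.43 -0.  ]
287.4 [0.42 0.02]
290.4 [0.42 0.04]
293.4 [0.42 0.07]
296.4 [0.42 0.09]
```

```bash
python3 -m handwheel '[[0.29,-0.34,0,0,255],[0.29,-0.34,0,0,255],[0.29,-0.34,0,0,255],[0.29,-0.34,0,0,255],[0.17,-0.39,0,0.0524,255],[0.19,-0.38,0,0.0524,255],[0.21,-0.37,0,0.0524,255],[0.23,-0.36,0,0.0524,255],[0,0,0,0,255],[0,0,0,0,255]]'
```

```text
time_s: 11.93
tcp_pos: [0.5042, -0.1758, 0.0727]
orientation: [[0.771, -0.637, -0.001], [-0.637, -0.771, 0.0], [-0.001, 0.0, -1.0]]
wrist_force: [-1.3, 2.8, 1.3]
opening: 0.004
gripper_force: 1.8
```

```bash
python3 -m handwheel '[[0.25,-0.34,0,0.0524,255],[0.27,-0.33,0,0.0524,255],[0.28,-0.32,0,0.0524,255],[0.30,-0.30,0,0.0524,255],[0.31,-0.29,0,0.0524,255],[0.33,-0.27,0,0.0524,255],[0.34,-0.25,0,0.0524,255],[0.36,-0.23,0,0.0524,255],[0.37,-0.21,0,0.0524,255],[0.38,-0.19,0,0.0524,255]]'
python3 -m handwheel '[[0.39,-0.17,0,0.0524,255],[0.40,-0.15,0,0.0524,255],[0.20,-0.07,0,0.0262,255]]'
```

```text
time_s: 12.77
tcp_pos: [0.5346, -0.2025, 0.0723]
orientation: [[0.987, -0.163, -0.004], [-0.163, -0.987, 0.002], [-0.004, -0.001, -1.0]]
wrist_force: [-7.8, 3.9, 4.6]
opening: 0.008
gripper_force: 3.7
time_s: 13.02
tcp_pos: [0.5446, -0.2066, 0.0723]
orientation: [[0.999, -0.032, -0.004], [-0.032, -0.999, 0.001], [-0.004, -0.001, -1.0]]
wrist_force: [-8.0, 2.2, 3.9]
opening: 0.003
gripper_force: 3.9
```

```bash
python3 -m handwheel '[[0.14,-0.04,0,0.0175,255],[0.14,-0.03,0,0.0175,255],[0.14,-0.03,0,0.0175,255],[0.14,-0.03,0,0.0175,255]]'
python3 -m handwheel '[[0.14,-0.03,0,0.0175,255],[0.10,-0.02,0,0.012,255],[0.10,-0.02,0,0.012,255]]'
```

```text
time_s: 13.35
tcp_pos: [0.5498, -0.2081, 0.0723]
orientation: [[0.999, 0.036, -0.004], [0.036, -0.999, 0.001], [-0.004, -0.001, -1.0]]
wrist_force: [-8.4, 0.9, 5.8]
opening: 0.007
gripper_force: 4.2
time_s: 13.6
tcp_pos: [0.5531, -0.2089, 0.0723]
orientation: [[0.997, 0.077, -0.005], [0.077, -0.997, 0.001], [-0.004, -0.001, -1.0]]
wrist_force: [-8.1, 0.6, 4.6]
opening: 0.003
gripper_force: 4.3
```

```bash
python3 -m handwheel '[[0.10,-0.02,0,0.012,255],[0.10,-0.02,0,0.012,255]]'
```

```text
time_s: 13.77
tcp_pos: [0.5551, -0.2093, 0.0723]
orientation: [[0.995, 0.101, -0.005], [0.101, -0.995, 0.001], [-0.004, -0.001, -1.0]]
wrist_force: [-9.1, 0.8, 4.5]
opening: 0.006
gripper_force: 4.3
```

```bash
python3 -m handwheel '[[0.10,-0.01,0,0.012,255],[0.10,-0.01,0,0.012,255],[0.10,-0.01,0,0.012,255]]'
```

```text
time_s: 14.02
tcp_pos: [0.558, -0.2098, 0.0723]
orientation: [[0.991, 0.137, -0.005], [0.137, -0.991, 0.001], [-0.004, -0.001, -1.0]]
wrist_force: [-8.3, -0.7, 4.6]
opening: 0.008
gripper_force: 4.4
```

```bash
python3 -m handwheel '[[0.10,-0.01,0,0.012,255],[0.10,-0.01,0,0.012,255],[0.10,-0.01,0,0.012,255]]'
```

```text
time_s: 14.27
tcp_pos: [0.5589, -0.2101, 0.0721]
orientation: [[0.985, 0.173, -0.009], [0.173, -0.985, 0.001], [-0.009, -0.003, -1.0]]
wrist_force: [-18.2, -3.8, 12.0]
opening: 0.004
gripper_force: 9.5
```

The force rose to 18 N while motion halted, so this is the end stop. I'll back off at once, lift clear and look.

```bash
python3 -m handwheel '[[-0.2,0,0,0,255],[-0.6,-0.1,0,0,255],[-1.5,-0.2,0,0,255],[-1.5,-0.2,0,0,255],[0,0,1.5,0,255],[0,0,3,0,255],[0,0,4,0,255],[-3,-1,2,0,255],[-3.5,-2,0,0,255],[-3.5,-2,0,0,255],[0,0,0,0,255],[0,0,0,0,255]]'
python3 - <<'E'
from h import *
z=np.load('ab.npz')
a=cap('scene');b=cap('top');A=[]
for c,(x0,y0),w in((a,(245,145),80),(b,(280,155),80)):
    A.append(cv2.resize(cv2.cvtColor(c['frame'][y0:y0+60,x0:x0+w],cv2.COLOR_RGB2BGR),(400,300),interpolation=cv2.INTER_CUBIC))
    hsv=cv2.cvtColor(c['frame'],cv2.COLOR_RGB2HSV)
    m=((hsv[...,0]<6)|(hsv[...,0]>174))&(hsv[...,1]>170)&(hsv[...,2]>90)
    k,l,st,ce=cv2.connectedComponentsWithStats(m.astype(np.uint8))
    for i in range(1,k):
        if st[i,4]>15: p=onz(c,*ce[i],.066);print(ce[i],st[i,4],p,np.degrees(np.arctan2(p[1]+.1298,p[0]-.572))%360)
cv2.imwrite('pics/fin.png',np.hstack(A));print(manip.observe()['time_s'],manip.observe()['wrist_force'])
E
```

```text
time_s: 15.27
tcp_pos: [0.4244, -0.2663, 0.1782]
orientation: [[0.986, 0.169, 0.002], [0.169, -0.986, -0.001], [0.001, 0.001, -1.0]]
wrist_force: [0.1, -0.2, -0.6]
opening: 0.006
gripper_force: 0.0
[290.40740741 156.07407407] 27 [ 0.58242289 -0.21430369  0.066     ] 277.0314882237284
[305.77464789  90.97183099] 71 [ 0.77693607 -0.0768153   0.066     ] 14.495971791943779
[364.88888889 175.7037037 ] 81 [ 0.58287324 -0.20847693  0.066     ] 277.8684978653154
15.3667 [ 0.26381445  0.04517159 -0.59271061]
```

View pics/fin.png

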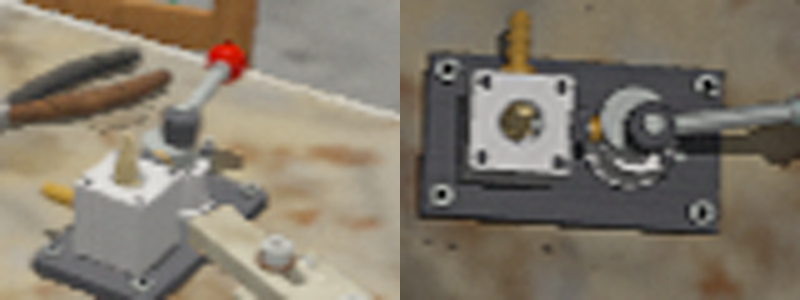

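The final picture shows the nozzle upright in the socket and the lever swung to about 278°. That matches the heading where the force rose, so it did not spring back. The collar has moved toward the block.

```bash
python3 -c "
from cell import manip;print(manip.hand_in())"
```

```text
the job is handed in; nothing more can be done
None
```

I've handed the job in: the nozzle stands upright in the socket, and the lever was pushed until it came up solid at about 20 N, then left there with the robot touching nothing. It took about 15 s of the 51 s. The lever was already part-way round when I started; I didn't turn it back, because the jaw wasn't showing in the socket.

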